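# Draw the filter plate from the bench dust extractor

### The arm

A 6-joint arm with a two-finger parallel gripper is mounted at the origin on the work surface. World frame = base frame: x ahead of the robot, y to its left, z up, the work surface at z = 0. Lengths are in m, angles in degrees, forces in N, time in s.
With the tool pointing down it reaches from about 0.3 to 0.75 m from the base axis. Payload 8.5 kg.
Tool frame: the origin (TCP) lies on the centre line of the jaws, within the pads' length; the fingertips stand 19 mm ahead of it and the grasp point (between the pads) is the TCP (env.tcp_to_tips is the z of the fingertips in the tool frame, in m); z points along the fingers, y is the line along which they close (so a half turn about z gives the same grasp; the last joint's range is limited). The gripper opens to 85 mm and grips with 20 to 120 N. Pads are 22 mm wide; open, the fingers measure 114 mm over their backs; the gripper's body (76 mm by 85 mm) begins 54 mm behind the grasp point. The pads swing forward as they close: fully open they stand 13 mm farther back than shut.
Start: joints at [-79.315, 21.807, 74.336, -0, 83.858, -12.336], TCP at [0.215, -0.506, 0.25] pointing down, gripper open.
Joint ranges: [-178.18, 178.18], [-50.72, 133.34], [12.68, 142.11], [-81.47, 261.47], [9.98, 163.14], [-165.26, 165.26]. Speed limits (degrees/s): [136.94, 136.94, 180, 180, 180, 180].

### API

Orientations are given as a 3x3 rotation matrix whose columns are the frame's x, y, z axes.
In Python, from rig import env gives the robot as it stands.
- The arm moves only by the tool servo_tool, never from a script. Its argument "steps" is a list of rows, each an object of numbers: "tx", "ty", "tz": the shift along the world's x, y, z in cm; "yaw": the turn about the world's z in degrees; "claw": the finger opening in cm, from 0 to 8.54. In form: [{"tx": .., "ty": .., "tz": .., "yaw": .., "claw": ..}, ...]. A call has 1 to 20 rows; each row shifts and turns the commanded pose from where the row before left it; what a row does not reach is not made up. A row lasts 1/10 s, in which the tool goes at most 50 mm and 8.59 degrees, less where a joint would pass 70% of its speed; a pose out of reach is approached as far as the arm can. A call with a gripper value outside its range is refused whole. The fingers move at their own pace and stop on an object; "newtons" is the grip in N (left out, the last holds). Time passes only in rows, so rows that do not move let the fingers close. It gives the time, the measured TCP pose, the force, the opening and the grip force at its end, in the units of the state.
- env.observe(): the state, without advancing time (a new reading comes with each control period).
- env.get_image(name): name is "side" or "top"; returns (picture, depth): 384x512x3 uint8, red, green, blue; 384x512 float32, m along the optical axis (not along the pixel's ray), 0 where there is no reading.
- env.camera_model(name): a dict with "fovy" (degrees; the focal length in pixels is half the picture's height over the tangent of half this angle, whatever the lens; pixels are square), "cx", "cy" (the principal point, pixels), "dist_coeffs" ([k1, k2, p1, p2, k3] as OpenCV has them; the pictures are not rectified), "T" (4x4, takes a point from camera to world coordinates). Camera axes: x right, y down, z forward; pixel columns grow to the right and rows downward; lengths in m; the calibration is good to about 2 mm. A picture is of the moment at which its call begins. camera_model takes no time and is no camera call.
- env.close_job(): hands the job in; it is judged then, once.
The state is a dict: "time_s": time; "q": joint angles; "qvel": joint speeds; "joint_efforts": joint torques, N m; "position": TCP position; "tool_rot": TCP orientation; "ft_force": force on the tool from outside, world axes, zero at the start; "wrist_torque": the same for the moment, N m; "grip_width": finger opening in m; "gripper_force": force on a finger pad.
Only numpy, scipy, OpenCV 4.12 (cv2) and the standard library are available. Lean on these libraries where they do the work, as an engineer would, in place of code of your own. Each camera call takes 0.05 s, during which the arm holds its last target. There are 200 camera calls.

### The job

Shut down the dust extractor for a filter check: press the large round key all the way and let it spring back, then do the same with the small round key, and leave the square start key alone. Then lift the flap by its handle until it stands about upright, draw the filter plate up out of the well and hold it upright over the middle of the dust tray, its lower edge about 5 cm above the tray's rim, with the flap left open. Finish while still holding the plate there, and do not disturb the tin, the spanner or the carton.

Things in the scene. Friction and masses are not known exactly. Their poses are not given: they have to be found in the camera images.
- unit: Dust extractor, grey housing, fixed, 170 (x) x 260 (y) x 110 mm high; origin: centre of the underside, x away from the robot, y left. Filter well under the flap: 150 (x) x 120 (y) mm, centred 50 mm to +y of the origin, floor 10 mm above the bench. Three keys in a row along x, 95 mm to -y of the origin, 52 mm apart; which key is where varies.
- flap (a joint): Flap angle, rad: 0 shut (may start up to 0.1 ajar), grows as its near (-x) edge rises, 1.57 upright, stop at 1.75; standing open means above 1.2. Aluminium plate, 172 mm from hinge to free edge, 136 mm wide, 6 mm thick, 0.2 kg; the free edge overhangs the housing's front by 7 mm. The stiff hinge keeps it where it is left; about 3 N at the handle raises it.
- flap_handle (a point): Middle of the round bar of the flap's bow handle: 10 mm thick, parallel to the hinge (unit y), 62 mm clear between its posts, centre line 35 mm above the flap's upper face (41 mm above its underside) and 155 mm from the hinge line. The bar can turn between the fingers as the flap swings. Moves with the flap.
- flap_hinge (a point): Point on the hinge line, at the middle of the flap's width, level with its underside (110 mm above the bench), on the unit's far (+x) side. The hinge line runs along unit y.
- big_key (a joint): Travel of the large round key, m: 0 up, 0.006 fully down; pressed above 0.0045. Spring: starts to move at about 1.5 N, fully down at 5 N.
- big_key_top (a point): Centre of the top face of the large round key, 34 mm in diameter, 128 mm above the bench when up; it is pressed straight down and stands 6 mm out of a 50 mm round collar.
- small_key (a joint): Travel of the small round key, m: as for the large one.
- small_key_top (a point): Centre of the top face of the small round key, 18 mm in diameter, 128 mm above the bench when up; it stands 6 mm out of a 34 mm round collar.
- square_key (a joint): Travel of the square start key, m: 0 up, 0.006 fully down; to be left alone (not above 0.003).
- square_key_top (a point): Centre of the top face of the square key, 26 by 26 mm, 128 mm above the bench, in a 40 mm square collar.
- filter_plate: Filter plate on edge in the well, hidden under the flap; loose, 0.13-0.25 kg. 12 mm thick (x), 100 wide (y), 70 high, with a mid-top grip tab 10 mm thick (x), 40 wide (y), up to 92 mm. Origin: centre of the lower edge, 10 mm above the bench, z up. Stands 10 mm to -x of the well's middle, ends between guide ribs up to 60 mm above the bench; draw straight up. Well free 55 mm to -x, 75 mm to +x.
- plate_tab (a point): Point inside the grip tab of the filter plate, 80 mm above the plate's lower edge, 12 mm below the tab's top.
- tray: Dust tray, shallow square steel tray, 170 by 170 mm, rim 25 mm above the bench, fixed on the bench left of the extractor. Origin at the centre of its underside.
- tin: Bystander: steel can, 60 mm in diameter, 85 mm high; origin at the centre of its underside.
- spanner: Bystander: spanner lying on the bench beyond the tray; origin under its middle.
- carton: Bystander: cardboard box 90 by 70 by 60 mm; origin at the centre of its underside.
There are look-alikes about, which are no part of the job. Of the things like the tray, leave any that is purple; of the rest the larger one is meant.

How it is judged (in metres and radians):
On the way, in this order (a step that is already met when the one before it is completed fails the run):
1. the large round key is pressed (value of joint big_key above 0.0045 m and value of joint flap below 0.3 rad), for 0.05 s.
2. the small round key is pressed, the large one being up again (value of joint small_key above 0.0045 m and value of joint big_key below 0.002 m and value of joint flap below 0.3 rad), for 0.05 s.
3. the keys are up and the flap stands open (value of joint flap above 1.2 rad and value of joint each of small_key, big_key below 0.002 m), for 0.2 s.
4. the filter plate is drawn up clear of the extractor (height (world z) of filter_plate above 0.115 m and contact force between the fingers and filter_plate above 1 N), for 0.1 s.
At the end, for the whole second after the job is handed in: The fingers hold the plate still and upright (15 deg), within 35 mm of the tray's centre, lower edge 40 to 130 mm above the bench, touching neither tray nor extractor; flap above 1.2 rad, all keys up (all of step 3 and horizontal distance between filter_plate and tray below 0.035 m and height (world z) of filter_plate between 0.04 and 0.13 m and angle between filter_plate's own z axis and vertical below 0.26 rad and linear speed of filter_plate below 0.05 m/s and contact force between the fingers and filter_plate above 1 N and contact force between filter_plate and tray below 0.05 N and contact force between filter_plate and unit below 0.05 N and value of joint square_key below 0.002 m); the arm keeps its last pose, push and grip.
It fails at once if the square key is pressed (value of joint square_key above 0.003 m).
It fails at once if the two round keys are down together (value of joint each of big_key, small_key above 0.003 m).
It fails at once if the tin is disturbed (moved over 30 mm) (distance of tin from where it was at the start of the episode above 0.03 m).
It fails at once if the spanner is disturbed (moved over 30 mm) (distance of spanner from where it was at the start of the episode above 0.03 m).
It fails at once if the carton is disturbed (moved over 30 mm) (distance of carton from where it was at the start of the episode above 0.03 m).
It also fails if it takes over 72 s, if anything falls off the work surface, if the arm or the gripper's body presses on something with over 40 N, if the wrist force passes 120 N, or if a joint passes its speed limit or range.

## Working session

There is one attempt and no reset: what is moved stays moved. The work goes in short steps, Python scripts to look and compute and a tool call to move; the robot and the scene stay as the last step left them, time stands still between calls to the robot, and variables do not carry over. Pictures are saved under pics/ and viewed, at most 10 in all, crops included, and the job is handed in when it is done.

Besides the shell and the picture viewer there is one more tool, called after "Call:" as a command line: name --argument value ..., lists and objects as JSON in quotes. servo_tool: Moves the arm, as the interface text tells. Its arguments: {"type":"object","properties":{"steps":{"type":"array"},"newtons":{"type":"number"}},"required":["steps"]}

```bash
mkdir -p pics; cat > h.py <<'E'
import numpy as np, cv2, pickle
from rig import env
def cam(n):
    m=env.camera_model(n); f=192/np.tan(np.radians(m["fovy"]/2))
    return np.array([[f,0,m["cx"]],[0,f,m["cy"]],[0,0,1]]),np.array(m["dist_coeffs"],float),np.array(m["T"])
def shot(n,name):
    im,d=env.get_image(n); cv2.imwrite(f"pics/{name}.png",im[:,:,::-1]); np.savez(f"pics/{name}.npz",im=im,d=d); return im,d
def rays(n,px):
    K,D,T=cam(n); u=cv2.undistortPoints(np.array(px,float).reshape(-1,1,2),K,D)[:,0]
    return np.c_[u,np.ones(len(u))]@T[:3,:3].T,T[:3,3]
def onz(n,px,z):
    r,o=rays(n,px); return o+r*((z-o[2])/r[:,2])[:,None]
def cloud(n,d):
    v,u=np.mgrid[:384,:512]; r,o=rays(n,np.c_[u.ravel(),v.ravel()])
    return (o+r*d.ravel()[:,None]).reshape(384,512,3)
E
python3 - <<'E'
from h import *
a,_=shot("top","t0"); b,_=shot("side","s0")
for n in("top","side"):
    T=cam(n)[2]; print(n,T.round(3).tolist())
print(env.observe()["tool_rot"])
E
```

```text
top [[0.005, -0.991, 0.137, 0.273], [-1.0, -0.008, -0.018, 0.058], [0.019, -0.137, -0.99, 1.294], [0.0, 0.0, 0.0, 1.0]]
side [[-0.884, -0.281, 0.373, -0.136], [-0.467, 0.556, -0.688, 1.132], [-0.014, -0.782, -0.623, 1.058], [0.0, 0.0, 0.0, 1.0]]
[[ 9.20358428e-01  3.91075827e-01 -2.48214840e-04]
 [ 3.91075810e-01 -9.20357571e-01  1.28585960e-03]
 [ 2.74422198e-04 -1.28052254e-03 -9.99999142e-01]]
```

View pics/t0.png

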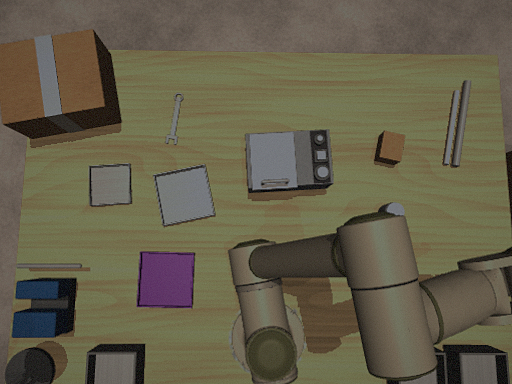

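View pics/s0.png

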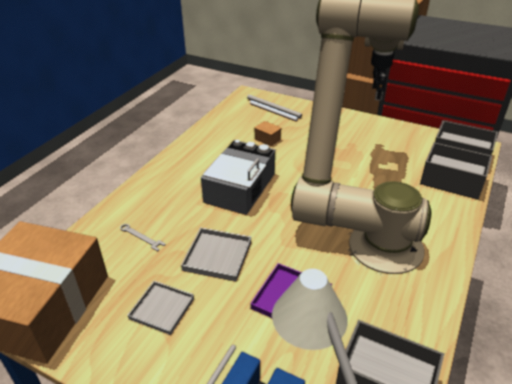

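Top view: extractor about (289,160); keys in a column at x≈321, round at y≈139, square(?) at 155, round at 172; handle bar about (275,182). Tray candidates are (110,185) grey small, (185,195) grey large and (166,280) purple. The larger grey one at (185,195) fits. I'll confirm it in a crop.

```bash
python3 - <<'E'
from h import *
z=np.load("pics/t0.npz"); im,d=z["im"],z["d"]
a=cv2.resize(im[115:205,235:345],None,fx=5,fy=5,interpolation=cv2.INTER_CUBIC)
b=cv2.resize(im[150:240,80:225],None,fx=1.7,fy=1.7); c=np.zeros((450,550+b.shape[1],3),np.uint8); c[:,:550]=a; c[:b.shape[0],550:]=b
cv2.imwrite("pics/c0.png",c[:,:,::-1])
P=cloud("top",d)
# unit outline: depth-based top face mask
h=P[...,2]; m=((h>0.095)&(h<0.2)).astype(np.uint8); m[:, :240]=0; m[:,340:]=0; m[205:]=0
cn=max(cv2.findContours(m,0,2)[0],key=cv2.contourArea); 
xy=P[m>0][:,:2]; r=cv2.minAreaRect((xy*1000).astype(np.float32)); print("unit top",r)
for nm,px in dict(k1=(320,139),k2=(321,155),k3=(322,172),flapmid=(272,158),bar=(275,182),front=(268,188)).items(): print(nm,P[px[1],px[0]].round(4))
m=((h>0.135)&(h<0.19)).astype(np.uint8); m[:, :240]=0; m[:,340:]=0; m[205:]=0
print("bar pts",m.sum(),P[m>0].mean(0) if m.any() else 0)
# trays
hsv=cv2.cvtColor(im,cv2.COLOR_RGB2HSV); s=((hsv[...,1]<60)).astype(np.uint8); s[:,225:]=0;s[:150]=0;s[235:]=0
for q in cv2.findContours(s,0,2)[0]:
    if cv2.contourArea(q)>300:
        w=onz("top",q[:,0],0.025)[:,:2]; print("tray",cv2.minAreaRect((w*1000).astype(np.float32)))
E
```

```text
unit top ((544.9097900390625, -61.06999206542969), (178.9159698486328, 260.3123779296875), 3.725088357925415)
k1 [ 0.6012 -0.1521  0.1322]
k2 [ 0.5507 -0.1534  0.1371]
k3 [ 0.4999 -0.1563  0.1326]
flapmid [ 0.5455 -0.0082  0.1141]
bar [ 0.465  -0.0147  0.1534]
front [0.4532 0.0039 0.1142]
bar pts 107 [ 0.4756644  -0.02818239  0.15258477]
tray ((444.4256591796875, 270.6922912597656), (172.0105743408203, 174.0330810546875), 12.530401229858398)
tray ((476.0050964355469, 509.7374267578125), (132.8609619140625, 134.8645782470703), 4.563474178314209)
tray ((449.2056884765625, 822.5381469726562), (269.8273620605469, 79.5779800415039), 0.6382410526275635)
```

View pics/c0.png

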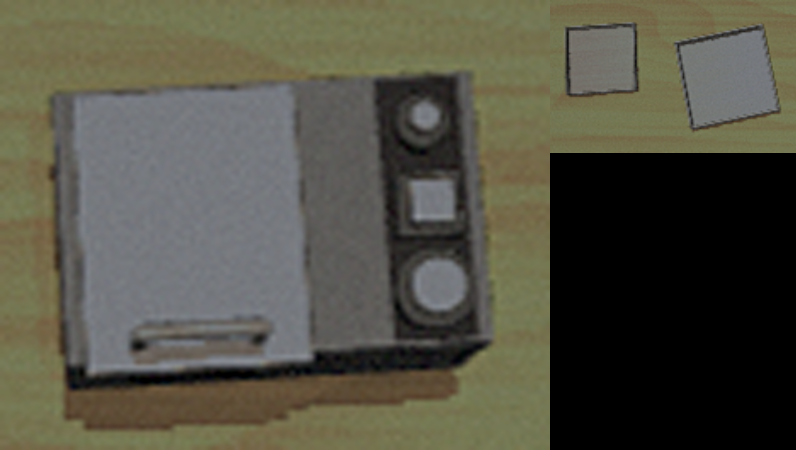

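The crop confirms the large grey tray at (185,195), 172 mm against 133 mm for the other, and not purple. The small key is at (320,138), the square at (321,155) and the large at (322.6,172).

```bash
python3 - <<'E'
from h import *
k=onz("top",[(320,138.4),(321.4,155),(322.6,172.2)],0.128); print(k.round(4))
e=k[0]-k[2]; print("yaw from keys",np.degrees(np.arctan2(e[1],e[0])),np.linalg.norm(e))
z=np.load("pics/t0.npz"); P=cloud("top",z["d"]);h=P[...,2]
b=onz("top",[(235+135/5,115+327/5),(235+268/5,115+324/5)],0.151); print("bar ends",b.round(4),b.mean(0))
s=np.load("pics/s0.npz"); Q=cloud("side",s["d"]); g=Q.reshape(-1,3)
m=(abs(g[:,0]-.545)<.12)&(abs(g[:,1]+.06)<.15)&(g[:,2]>.08)
r=cv2.minAreaRect((g[m][:,:2]*1000).astype(np.float32)); print("side unit",r)
mm=m&(g[:,2]>.14)&(g[:,1]>-.1); print("side bar",mm.sum(),g[mm].mean(0),g[mm].min(0),g[mm].max(0))
# flap plane
f=P[130:175,255:290].reshape(-1,3); A=np.c_[f[:,:2],np.ones(len(f))]; print("flap plane",np.linalg.lstsq(A,f[:,2],rcond=None)[0])
f=P[130:175,300:310].reshape(-1,3);print("housing z",np.median(f[:,2]))
for nm,C in(("t",P),("s",Q)):
  g=C.reshape(-1,3)
  for n,c in(("tin",(.35,-.33)),("carton",(.58,-.35))):
    m=(np.hypot(g[:,0]-c[0],g[:,1]-c[1])<.1)&(g[:,2]>.03)&(g[:,2]<.1); 
    if m.any(): print(nm,n,m.sum(),g[m].min(0).round(3),g[m].max(0).round(3))
E
```

```text
[[ 0.6043 -0.1528  0.128 ]
 [ 0.5529 -0.1562  0.128 ]
 [ 0.5002 -0.159   0.128 ]]
yaw from keys 3.3606260484302575 0.10422405183532552
bar ends [[ 0.4699  0.0231  0.151 ]
 [ 0.4723 -0.0546  0.151 ]] [ 0.47107987 -0.01577054  0.151     ]
side unit ((545.759521484375, -58.97850036621094), (179.37423706054688, 273.7240295410156), 4.690831184387207)
side bar 62 [ 0.46787487 -0.00831285  0.15237902] [ 0.4616868  -0.0518362   0.14096477] [0.47781753 0.02885837 0.16113974]
flap plane [-0.89299976  0.24088684  0.6217862 ]
housing z 0.10986362440072384
t tin 219 [ 0.38  -0.417  0.03 ] [ 0.419 -0.359  0.091]
t carton 698 [ 0.551 -0.437  0.03 ] [ 0.654 -0.353  0.067]
s carton 352 [ 0.548 -0.439  0.031] [ 0.654 -0.344  0.067]
```

Call:
servo_tool --steps '[{"tx":2.0,"ty":2.5,"yaw":5,"claw":0},{"tx":2.0,"ty":2.5,"yaw":5,"claw":0},{"tx":2.0,"ty":2.5,"yaw":5,"claw":0},{"tx":2.0,"ty":2.5,"yaw":5,"claw":0},{"tx":2.0,"ty":2.5,"yaw":5,"claw":0},{"tx":2.0,"ty":2.5,"yaw":5,"claw":0},{"tx":2.0,"ty":2.5,"yaw":5,"claw":0},{"tx":2.0,"ty":2.5,"yaw":5,"claw":0},{"tx":2.0,"ty":2.5,"yaw":5,"claw":0},{"tx":2.0,"ty":2.5,"yaw":5,"claw":0},{"tx":2.0,"ty":2.5,"yaw":5,"claw":0},{"tx":2.0,"ty":2.5,"yaw":5,"claw":0},{"tx":2.2,"ty":2.4,"yaw":5,"claw":0},{"tx":2.3,"ty":2.3,"yaw":5.5,"claw":0},{"claw":0},{"claw":0}]'

```text
invalid input at $.steps[0]: expected keys tx, ty, tz, yaw, claw
```

Call:
servo_tool --steps '[{"tx":2,"ty":2.5,"tz":0,"yaw":5,"claw":0},{"tx":2,"ty":2.5,"tz":0,"yaw":5,"claw":0},{"tx":2,"ty":2.5,"tz":0,"yaw":5,"claw":0},{"tx":2,"ty":2.5,"tz":0,"yaw":5,"claw":0},{"tx":2,"ty":2.5,"tz":0,"yaw":5,"claw":0},{"tx":2,"ty":2.5,"tz":0,"yaw":5,"claw":0},{"tx":2,"ty":2.5,"tz":0,"yaw":5,"claw":0},{"tx":2,"ty":2.5,"tz":0,"yaw":5,"claw":0},{"tx":2,"ty":2.5,"tz":0,"yaw":5,"claw":0},{"tx":2,"ty":2.5,"tz":0,"yaw":5,"claw":0},{"tx":2,"ty":2.5,"tz":0,"yaw":5,"claw":0},{"tx":2,"ty":2.5,"tz":0,"yaw":5,"claw":0},{"tx":2.2,"ty":2.4,"tz":0,"yaw":5,"claw":0},{"tx":2.3,"ty":2.3,"tz":0,"yaw":5.5,"claw":0},{"tx":0,"ty":0,"tz":-4,"yaw":0,"claw":0},{"tx":0,"ty":0,"tz":-3,"yaw":0,"claw":0},{"tx":0,"ty":0,"tz":0,"yaw":0,"claw":0},{"tx":0,"ty":0,"tz":0,"yaw":0,"claw":0}]'

```text
time_s: 1.9
position: [0.5003, -0.1594, 0.1809]
tool_rot: [[-0.061, 0.998, -0.0], [0.998, 0.061, 0.0], [0.0, -0.0, -1.0]]
ft_force: [0.7, -0.0, 0.4]
grip_width: 0.0003
gripper_force: 0.0
```

```bash
python3 - <<'E'
from h import *
a,_=shot("top","t1"); b,_=shot("side","s1")
c=np.hstack([cv2.resize(a[115:205,235:345],None,fx=4,fy=4),cv2.resize(b[120:210,190:285],None,fx=3.7,fy=4)])
cv2.imwrite("pics/c1.png",c[:,:,::-1]); o=env.observe();print(o["position"],o["tool_rot"],o["ft_force"],o["q"])
E
```

```text
[ 0.50069147 -0.15971902  0.18200701] [[-0.06112241  0.99812718  0.00248478]
 [ 0.99812896  0.06112619 -0.0014711 ]
 [-0.00162023  0.00239021 -0.99999583]] [0.65450727 0.13234801 0.9368644 ] [-3.06116308e+01  2.28458774e+01  8.48126928e+01 -4.80489114e-05
  7.21759820e+01 -3.41159723e+01]
```

View pics/c1.png

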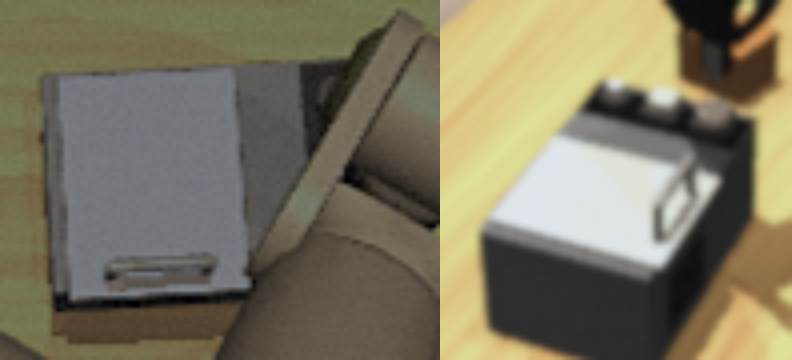

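The side crop shows the closed fingertips at about (715,60), above the near (large) key at (715,115). Top view is blocked by the arm.

Call:
servo_tool --steps '[{"tx":0,"ty":0,"tz":-2,"yaw":0,"claw":0},{"tx":0,"ty":0,"tz":-1,"yaw":0,"claw":0},{"tx":0,"ty":0,"tz":-0.3,"yaw":0,"claw":0},{"tx":0,"ty":0,"tz":-0.3,"yaw":0,"claw":0},{"tx":0,"ty":0,"tz":-0.2,"yaw":0,"claw":0},{"tx":0,"ty":0,"tz":-0.1,"yaw":0,"claw":0},{"tx":0,"ty":0,"tz":0,"yaw":0,"claw":0}]'

```text
time_s: 2.7
position: [0.5003, -0.1594, 0.1447]
tool_rot: [[-0.062, 0.998, 0.003], [0.998, 0.062, -0.002], [-0.002, 0.002, -1.0]]
ft_force: [-9.1, 2.1, 25.4]
grip_width: -0.0003
gripper_force: 12.9
```

Call:
servo_tool --steps '[{"tx":0,"ty":0,"tz":0.3,"yaw":0,"claw":0},{"tx":0,"ty":0,"tz":0,"yaw":0,"claw":0}]'

```text
time_s: 2.9
position: [0.5002, -0.1594, 0.1458]
tool_rot: [[-0.061, 0.998, 0.001], [0.998, 0.061, -0.001], [-0.001, 0.001, -1.0]]
ft_force: [-3.1, 1.2, 4.4]
grip_width: 0.0001
gripper_force: 2.2
```

Call:
servo_tool --steps '[{"tx":0,"ty":0,"tz":0.3,"yaw":0,"claw":0},{"tx":0,"ty":0,"tz":0,"yaw":0,"claw":0}]'

```text
time_s: 3.1
position: [0.5003, -0.1594, 0.148]
tool_rot: [[-0.061, 0.998, 0.001], [0.998, 0.061, -0.001], [-0.001, 0.001, -1.0]]
ft_force: [-0.6, -1.8, 3.2]
grip_width: -0.0003
gripper_force: 1.5
```

Call:
servo_tool --steps '[{"tx":0,"ty":0,"tz":0.3,"yaw":0,"claw":0},{"tx":0,"ty":0,"tz":0,"yaw":0,"claw":0}]'

```text
time_s: 3.3
position: [0.5003, -0.1594, 0.1506]
tool_rot: [[-0.061, 0.998, 0.001], [0.998, 0.061, -0.0], [-0.0, 0.001, -1.0]]
ft_force: [-0.0, -1.4, 1.1]
grip_width: 0.0
gripper_force: 0.8
```

Spring force was graded between TCP z=0.151 and 0.145, so the key bottomed. Next is the small key.

Call:
servo_tool --steps '[{"tx":0,"ty":0,"tz":2,"yaw":0,"claw":0},{"tx":0,"ty":0,"tz":1,"yaw":0,"claw":0},{"tx":3.5,"ty":0.2,"tz":0,"yaw":0,"claw":0},{"tx":3.5,"ty":0.2,"tz":0,"yaw":0,"claw":0},{"tx":3.4,"ty":0.2,"tz":0,"yaw":0,"claw":0},{"tx":0,"ty":0,"tz":0,"yaw":0,"claw":0},{"tx":0,"ty":0,"tz":0,"yaw":0,"claw":0},{"tx":0,"ty":0,"tz":-2,"yaw":0,"claw":0},{"tx":0,"ty":0,"tz":-0.8,"yaw":0,"claw":0},{"tx":0,"ty":0,"tz":0,"yaw":0,"claw":0}]'

```text
time_s: 4.3
position: [0.603, -0.1531, 0.1515]
tool_rot: [[-0.061, 0.998, -0.002], [0.998, 0.061, 0.001], [0.001, -0.002, -1.0]]
ft_force: [-0.3, -0.4, -0.0]
grip_width: -0.0003
gripper_force: 0.0
```

Call:
servo_tool --steps '[{"tx":0,"ty":0,"tz":-0.4,"yaw":0,"claw":0},{"tx":0,"ty":0,"tz":0,"yaw":0,"claw":0}]'

```text
time_s: 4.5
position: [0.604, -0.1534, 0.1488]
tool_rot: [[-0.061, 0.998, 0.0], [0.998, 0.061, -0.0], [-0.001, 0.0, -1.0]]
ft_force: [-2.5, -0.4, 2.6]
grip_width: 0.0
gripper_force: 1.3
```

Call:
servo_tool --steps '[{"tx":0,"ty":0,"tz":-0.3,"yaw":0,"claw":0},{"tx":0,"ty":0,"tz":-0.2,"yaw":0,"claw":0},{"tx":0,"ty":0,"tz":0,"yaw":0,"claw":0}]'

```text
time_s: 4.8
position: [0.6042, -0.1534, 0.1449]
tool_rot: [[-0.061, 0.998, 0.001], [0.998, 0.061, -0.001], [-0.001, 0.001, -1.0]]
ft_force: [-5.8, 0.9, 13.2]
grip_width: -0.0002
gripper_force: 6.0
```

Small key pressed to the same depth. I'll lift off and go above the handle.

Call:
servo_tool --steps '[{"tx":0,"ty":0,"tz":2,"yaw":0,"claw":0},{"tx":0,"ty":0,"tz":4,"yaw":0,"claw":0},{"tx":0,"ty":0,"tz":2,"yaw":0,"claw":5},{"tx":-3,"ty":3,"tz":0,"yaw":0,"claw":5},{"tx":-3,"ty":3,"tz":0,"yaw":0,"claw":5},{"tx":-3,"ty":3,"tz":0,"yaw":0,"claw":5},{"tx":-3,"ty":3,"tz":0,"yaw":0,"claw":5},{"tx":-1.4,"ty":1.7,"tz":0,"yaw":0,"claw":5},{"tx":0,"ty":0,"tz":0,"yaw":0,"claw":5},{"tx":0,"ty":0,"tz":0,"yaw":0,"claw":5}]'

```text
time_s: 5.8
position: [0.4704, -0.0162, 0.2236]
tool_rot: [[-0.062, 0.998, 0.001], [0.998, 0.062, -0.0], [-0.0, 0.001, -1.0]]
ft_force: [0.1, 0.7, -0.3]
grip_width: 0.0505
gripper_force: 0.0
```

```bash
python3 - <<'E'
from h import *
b,d=shot("side","s2"); c=cv2.resize(b[90:210,170:290],None,fx=5,fy=5)
cv2.imwrite("pics/c2.png",c[:,:,::-1]); o=env.observe();print(o["position"],o["grip_width"])
g=cloud("side",d).reshape(-1,3); m=(abs(g[:,0]-.47)<.03)&(abs(g[:,1]+.015)<.05)&(g[:,2]>.135)&(g[:,2]<.165);print(m.sum(),g[m].mean(0),g[m].min(0),g[m].max(0))
E
```

```text
[ 0.4707461  -0.01662349  0.22339148] 0.050043004608172494
69 [ 0.46750643 -0.00949924  0.15159783] [ 0.46192424 -0.05442275  0.13579421] [0.47483024 0.03058078 0.15989983]
```

View pics/c2.png

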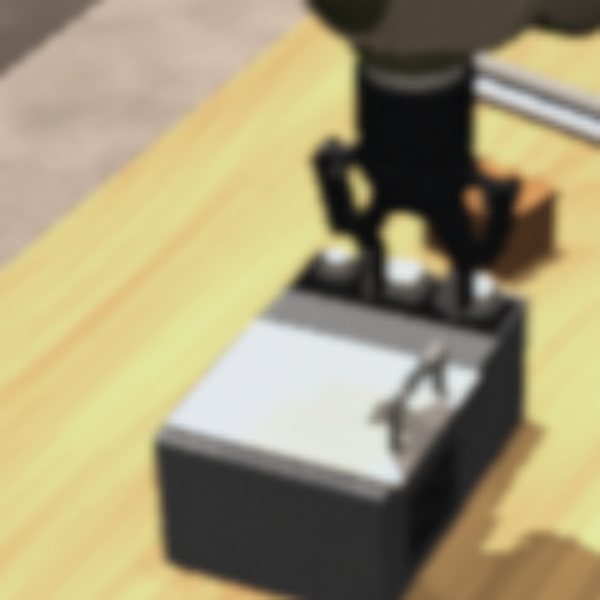

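Fingertips at (375,290) and (465,300) straddle the bar, which lies below at about (415,385). Next I descend and grip.

Call:
servo_tool --steps '[{"tx":0,"ty":0,"tz":-3,"yaw":0,"claw":5},{"tx":0,"ty":0,"tz":-2.5,"yaw":0,"claw":5},{"tx":0,"ty":0,"tz":-1.7,"yaw":0,"claw":5},{"tx":0,"ty":0,"tz":0,"yaw":0,"claw":5},{"tx":0,"ty":0,"tz":0,"yaw":0,"claw":0.6},{"tx":0,"ty":0,"tz":0,"yaw":0,"claw":0.6},{"tx":0,"ty":0,"tz":0,"yaw":0,"claw":0.6},{"tx":0,"ty":0,"tz":0,"yaw":0,"claw":0.6},{"tx":0,"ty":0,"tz":0,"yaw":0,"claw":0.6}]' --newtons 25

```text
time_s: 6.75
position: [0.4701, -0.0165, 0.1521]
tool_rot: [[-0.062, 0.998, 0.001], [0.998, 0.062, -0.001], [-0.001, 0.001, -1.0]]
ft_force: [-3.3, -1.1, 7.1]
grip_width: 0.0089
gripper_force: 24.6
```

Call:
servo_tool --steps '[{"tx":0.5,"ty":0.03,"tz":1.5,"yaw":0,"claw":0.6},{"tx":0.65,"ty":0.04,"tz":1.5,"yaw":0,"claw":0.6},{"tx":0.8,"ty":0.05,"tz":1.4,"yaw":0,"claw":0.6},{"tx":0.9,"ty":0.05,"tz":1.3,"yaw":0,"claw":0.6},{"tx":1.05,"ty":0.06,"tz":1.2,"yaw":0,"claw":0.6}]'

```text
time_s: 7.25
position: [0.5065, -0.0141, 0.2211]
tool_rot: [[-0.061, 0.998, -0.007], [0.998, 0.061, -0.001], [-0.0, -0.007, -1.0]]
ft_force: [-14.9, -2.9, 9.0]
grip_width: 0.0089
gripper_force: 25.2
```

Call:
servo_tool --steps '[{"tx":1.0,"ty":0.07,"tz":1.25,"yaw":0,"claw":0.6},{"tx":1.25,"ty":0.08,"tz":1.05,"yaw":0,"claw":0.6},{"tx":1.35,"ty":0.08,"tz":0.9,"yaw":0,"claw":0.6},{"tx":1.45,"ty":0.09,"tz":0.7,"yaw":0,"claw":0.6},{"tx":1.5,"ty":0.09,"tz":0.6,"yaw":0,"claw":0.6}]'

```text
time_s: 7.75
position: [0.5743, -0.0097, 0.2667]
tool_rot: [[-0.061, 0.998, -0.001], [0.998, 0.061, -0.0], [-0.0, -0.001, -1.0]]
ft_force: [-4.7, -1.5, 5.1]
grip_width: 0.0089
gripper_force: 25.2
```

Call:
servo_tool --steps '[{"tx":1.55,"ty":0.09,"tz":0.45,"yaw":0,"claw":0.6},{"tx":1.6,"ty":0.1,"tz":0.3,"yaw":0,"claw":0.6},{"tx":1.6,"ty":0.1,"tz":0.1,"yaw":0,"claw":0.6},{"tx":1.6,"ty":0.1,"tz":-0.05,"yaw":0,"claw":0.6},{"tx":1.6,"ty":0.1,"tz":-0.2,"yaw":0,"claw":0.6},{"tx":0.8,"ty":0.05,"tz":-0.15,"yaw":0,"claw":0.6},{"tx":0,"ty":0,"tz":0,"yaw":0,"claw":0.6},{"tx":0,"ty":0,"tz":0,"yaw":0,"claw":0.6}]'

```text
time_s: 8.55
position: [0.6625, -0.004, 0.2704]
tool_rot: [[-0.062, 0.998, 0.002], [0.998, 0.062, 0.0], [0.0, 0.002, -1.0]]
ft_force: [1.9, 2.1, 3.5]
grip_width: 0.0089
gripper_force: 25.3
```

Call:
servo_tool --steps '[{"tx":0,"ty":0,"tz":0,"yaw":0,"claw":2.4},{"tx":0,"ty":0,"tz":0,"yaw":0,"claw":2.4},{"tx":0,"ty":0,"tz":0,"yaw":0,"claw":2.4},{"tx":0,"ty":0,"tz":2.5,"yaw":0,"claw":2.4},{"tx":0,"ty":0,"tz":3,"yaw":0,"claw":2.4},{"tx":0,"ty":0,"tz":2.5,"yaw":0,"claw":2.4},{"tx":-3,"ty":-0.2,"tz":0,"yaw":0,"claw":4},{"tx":-4,"ty":-0.3,"tz":0,"yaw":0,"claw":4},{"tx":-4,"ty":-0.3,"tz":0,"yaw":0,"claw":4},{"tx":-4,"ty":0,"tz":0,"yaw":0,"claw":4},{"tx":-4,"ty":0,"tz":0,"yaw":0,"claw":4},{"tx":-4,"ty":0,"tz":0,"yaw":0,"claw":4},{"tx":0,"ty":0,"tz":0,"yaw":0,"claw":4}]'

```text
time_s: 9.85
position: [0.4283, -0.0118, 0.3506]
tool_rot: [[-0.061, 0.998, 0.0], [0.998, 0.061, -0.0], [-0.0, 0.0, -1.0]]
ft_force: [0.1, -0.3, 0.0]
grip_width: 0.0401
gripper_force: 0.0
```

```bash
python3 - <<'E'
from h import *
a,d=shot("top","t3"); b,d2=shot("side","s3"); 
c=np.hstack([cv2.resize(a[115:205,235:335],None,fx=4,fy=4.5),cv2.resize(b[110:210,190:290],None,fx=4,fy=4.05)])
cv2.imwrite("pics/c3.png",c[:,:,::-1]); o=env.observe();print(o["position"],o["grip_width"])
E
```

```text
[ 0.43165835 -0.0124501   0.35032277] 0.040198595593018166
```

View pics/c3.png

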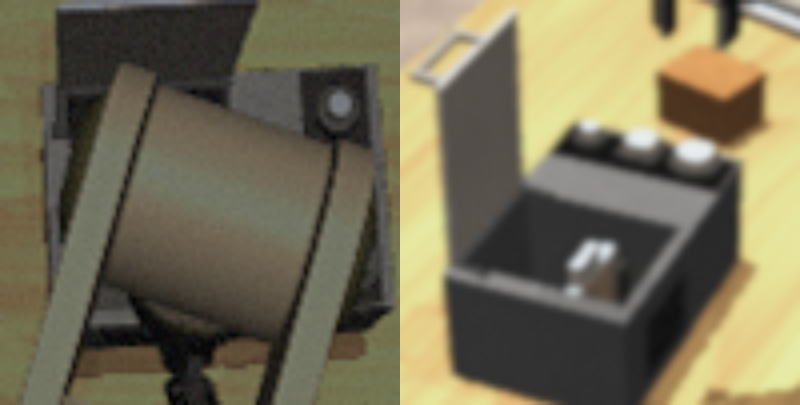

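The side crop shows the flap upright, all keys up, and the tab in the well with its top at about (595,252). I'll measure it.

```bash
python3 - <<'E'
from h import *
z=np.load("pics/s3.npz"); P=cloud("side",z["d"]); im=z["im"]
print(onz("side",[(238.7,172.2)],0.102))
m=(im[160:186,228:250].mean(2)>150); ys,xs=np.nonzero(m); ys+=160; xs+=228
q=onz("side",np.c_[xs,ys],0.102); p=P[ys,xs]
for a in np.c_[xs,ys,im[ys,xs].mean(1),q[:,:2]*1000,p*1000].astype(int): print(*a)
E
```

```text
[[ 0.5246211  -0.01695644  0.102     ]]
236 170 174 539 -24 536 -18 106
237 170 202 536 -25 536 -26 101
238 170 193 532 -27 534 -29 100
239 170 174 529 -28 551 -65 71
240 170 177 526 -30 543 -59 77
241 170 190 523 -31 538 -58 80
242 170 174 520 -33 536 -62 78
235 171 163 539 -17 535 -11 107
236 171 208 536 -18 538 -22 98
237 171 218 533 -20 533 -21 101
238 171 198 530 -22 531 -23 100
239 171 186 527 -23 543 -52 78
240 171 208 524 -25 538 -51 80
241 171 222 520 -26 533 -47 84
242 171 200 517 -28 533 -55 79
235 172 199 536 -12 537 -13 100
236 172 218 533 -13 533 -14 101
237 172 203 530 -15 531 -16 100
238 172 169 527 -16 532 -25 94
239 172 171 524 -18 538 -43 81
240 172 207 521 -19 537 -47 78
241 172 217 518 -21 532 -46 81
242 172 187 515 -23 532 -54 75
234 173 194 536 -5 538 -9 99
235 173 220 533 -7 533 -6 102
236 173 212 530 -8 530 -8 101
237 173 173 527 -10 531 -17 95
239 173 152 521 -13 536 -39 79
240 173 188 518 -14 534 -43 78
241 173 187 515 -16 533 -47 75
233 174 188 536 0 535 3 103
234 174 221 533 0 534 0 101
235 174 220 530 -2 531 -3 100
236 174 188 527 -3 531 -9 96
240 174 154 515 -9 531 -37 79
232 175 151 537 7 537 7 101
233 175 198 534 5 534 4 101
234 175 211 531 4 532 1 99
235 175 191 528 2 532 -4 95
233 176 156 531 10 531 10 101
234 176 160 528 9 527 10 102
232 181 172 520 36 534 13 81
233 181 184 517 35 531 12 81
234 181 169 514 33 528 10 81
232 182 170 517 41 511 52 111
233 182 179 514 40 531 12 78
234 182 163 511 38 527 12 79
```

Call:
servo_tool --steps '[{"tx":4,"ty":0.1,"tz":-2,"yaw":0,"claw":4},{"tx":4,"ty":0,"tz":-3,"yaw":0,"claw":4},{"tx":2.1,"ty":0,"tz":-3,"yaw":0,"claw":4},{"tx":0,"ty":0,"tz":-4,"yaw":0,"claw":4},{"tx":0,"ty":0,"tz":-4,"yaw":0,"claw":4},{"tx":0,"ty":0,"tz":-4,"yaw":0,"claw":4},{"tx":0,"ty":0,"tz":-3,"yaw":0,"claw":4},{"tx":0,"ty":0,"tz":-1.9,"yaw":0,"claw":4},{"tx":0,"ty":0,"tz":0,"yaw":0,"claw":4},{"tx":0,"ty":0,"tz":0,"yaw":0,"claw":4}]'

```text
time_s: 10.95
position: [0.5339, -0.0115, 0.1009]
tool_rot: [[-0.062, 0.998, -0.0], [0.998, 0.062, -0.0], [-0.0, -0.0, -1.0]]
ft_force: [-0.2, -0.9, 0.1]
grip_width: 0.0398
gripper_force: 0.0
```

Call:
servo_tool --steps '[{"tx":0,"ty":0,"tz":0,"yaw":0,"claw":0.5},{"tx":0,"ty":0,"tz":0,"yaw":0,"claw":0.5},{"tx":0,"ty":0,"tz":0,"yaw":0,"claw":0.5},{"tx":0,"ty":0,"tz":0,"yaw":0,"claw":0.5},{"tx":0,"ty":0,"tz":0,"yaw":0,"claw":0.5},{"tx":0,"ty":0,"tz":0,"yaw":0,"claw":0.5}]' --newtons 50

```text
time_s: 11.55
position: [0.5338, -0.0115, 0.1019]
tool_rot: [[-0.061, 0.998, 0.003], [0.998, 0.061, -0.001], [-0.001, 0.003, -1.0]]
ft_force: [1.3, -1.0, 6.1]
grip_width: 0.0089
gripper_force: 51.2
```

Call:
servo_tool --steps '[{"tx":0,"ty":0,"tz":0.5,"yaw":0,"claw":0.5},{"tx":0,"ty":0,"tz":1,"yaw":0,"claw":0.5},{"tx":0,"ty":0,"tz":1.5,"yaw":0,"claw":0.5},{"tx":0,"ty":0,"tz":2,"yaw":0,"claw":0.5},{"tx":0,"ty":0,"tz":2,"yaw":0,"claw":0.5},{"tx":0,"ty":0,"tz":2,"yaw":0,"claw":0.5},{"tx":0,"ty":0,"tz":2,"yaw":0,"claw":0.5},{"tx":0,"ty":0,"tz":2,"yaw":0,"claw":0.5},{"tx":0,"ty":0,"tz":2,"yaw":0,"claw":0.5},{"tx":0,"ty":0,"tz":1,"yaw":0,"claw":0.5},{"tx":0,"ty":0,"tz":0,"yaw":0,"claw":0.5},{"tx":0,"ty":0,"tz":0,"yaw":0,"claw":0.5}]'

```text
time_s: 12.75
position: [0.5327, -0.0113, 0.2601]
tool_rot: [[-0.061, 0.998, -0.001], [0.998, 0.061, 0.0], [0.0, -0.001, -1.0]]
ft_force: [-0.3, 0.3, -2.8]
grip_width: 0.0086
gripper_force: 50.1
```

```bash
python3 - <<'E'
from h import *
b,d2=shot("side","s4"); c=cv2.resize(b[50:210,150:310],None,fx=3.5,fy=3.5)
cv2.imwrite("pics/c4.png",c[:,:,::-1])
E
```

```text
(no output)
```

View pics/c4.png

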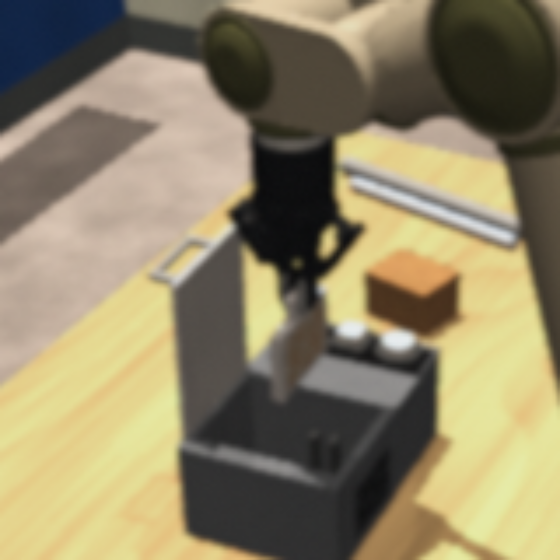

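The plate hangs upright from the fingers at about (300,340), clear of the unit, with the flap open. Next it goes over the tray.

Call:
servo_tool --steps '[{"tx":-1.5,"ty":1,"tz":0,"yaw":0,"claw":0.5},{"tx":-1.5,"ty":2,"tz":0,"yaw":0,"claw":0.5},{"tx":-1.5,"ty":2.5,"tz":0,"yaw":0,"claw":0.5},{"tx":-1.5,"ty":2.7,"tz":0,"yaw":0,"claw":0.5},{"tx":-1.5,"ty":3,"tz":0,"yaw":0,"claw":0.5},{"tx":-1.3,"ty":3,"tz":0,"yaw":0,"claw":0.5},{"tx":0,"ty":3,"tz":0,"yaw":0,"claw":0.5},{"tx":0,"ty":3,"tz":0,"yaw":0,"claw":0.5},{"tx":0,"ty":3,"tz":0,"yaw":0,"claw":0.5},{"tx":0,"ty":3,"tz":-1,"yaw":0,"claw":0.5},{"tx":0,"ty":2,"tz":-2,"yaw":0,"claw":0.5},{"tx":0,"ty":0,"tz":-2,"yaw":0,"claw":0.5},{"tx":0,"ty":0,"tz":-2,"yaw":0,"claw":0.5},{"tx":0,"ty":0,"tz":-1.5,"yaw":0,"claw":0.5},{"tx":0,"ty":0,"tz":-1,"yaw":0,"claw":0.5},{"tx":0,"ty":0,"tz":0,"yaw":0,"claw":0.5},{"tx":0,"ty":0,"tz":0,"yaw":0,"claw":0.5},{"tx":0,"ty":0,"tz":0,"yaw":0,"claw":0.5}]'

```text
time_s: 14.6
position: [0.4454, 0.2707, 0.1665]
tool_rot: [[-0.061, 0.998, 0.001], [0.998, 0.061, 0.0], [0.0, 0.001, -1.0]]
ft_force: [-0.2, 0.8, -1.4]
grip_width: 0.009
gripper_force: 50.0
```

```bash
python3 - <<'E'
from h import *
b,d2=shot("side","s5"); c=cv2.resize(b[60:300,130:330],None,fx=2.5,fy=2.5)
cv2.imwrite("pics/c5.png",c[:,:,::-1]); o=env.observe(); print(o["position"],o["qvel"])
E
```

```text
[0.44536384 0.27068505 0.16652455] [ 0.06528834 -0.01295649  0.09702512  0.01152243 -0.14061818 -0.0310801 ]
```

View pics/c5.png

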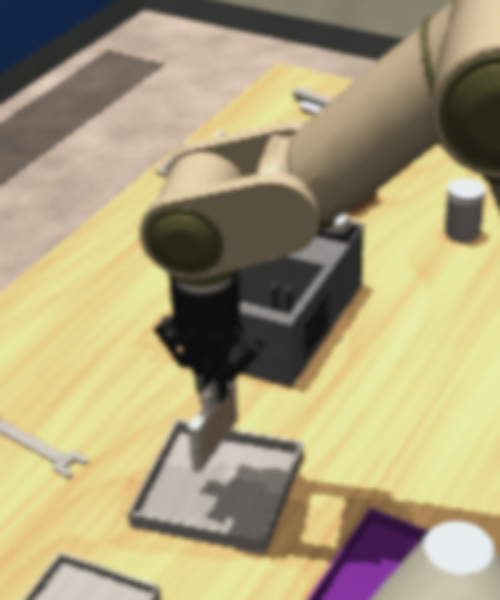

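The plate hangs upright over the grey tray, its lower edge at about (200,465) and clear of the rim; the tin and spanner have not moved. The wrist hides the flap here, so I'll check it by depth in the top view.

```bash
python3 - <<'E'
from h import *
_,d=shot("top","t6"); g=cloud("top",d).reshape(-1,3)
m=(g[:,0]>.58)&(g[:,0]<.72)&(abs(g[:,1]+.01)<.08)&(g[:,2]>.2); print(m.sum(),np.percentile(g[m],[5,50,95],axis=0).round(3))
E
```

```text
717 [[ 0.618 -0.063  0.207]
 [ 0.624 -0.004  0.266]
 [ 0.663  0.054  0.283]]
```

The flap face lies at x≈0.618–0.624 up to z 0.28, so it is upright.

```bash
python3 -c "
from rig import env
print(env.close_job())"
```

```text
the job is handed in; nothing more can be done
None
```

The job is handed in, with no verdict returned: both round keys were pressed in order, the square key was left alone, the flap is upright, and the plate is held upright over the middle of the large grey tray, about 5 cm above its rim.

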